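# Weigh two brass pommels and press the heavier into the brush handle

## Robot

A 7-joint arm with a two-finger parallel gripper is mounted at the origin on the work surface. World frame = base frame: x ahead of the robot, y to its left, z up, the work surface at z = 0. Lengths are in mm, angles in rad, forces in N, time in s.
With the tool pointing down it reaches from about 425 to 925 mm from the base axis. Payload 6.8 kg.
Tool frame: the origin (TCP) lies at the very end of the fingers, on their centre line; the grasp point (between the pads) lies 19 mm behind it; z points along the fingers, y is the line along which they close (so a half turn about z gives the same grasp; the last joint's range is limited). The gripper opens to 85 mm and grips with 20 to 120 N. Pads are 22 mm wide; open, the fingers measure 114 mm over their backs; the gripper's body (76 mm by 85 mm) begins 54 mm behind the grasp point. The pads swing forward as they close: fully open they stand 13 mm farther back than shut.
Start: joints at [1.16, 0.477, 0.022, 1.555, -0.011, 1.109, -0.083], TCP at [201.29, -644.306, 231.308] pointing down, gripper open.
Joint ranges: [-2.96, 2.96], [-0.34, 2.1], [-1.41, 1.46], [0.24, 2.44], [-1.37, 4.51], [0.17, 1.92], [-2.96, 2.96]. Speed limits (rad/s): [2.39, 2.39, 3.14, 3.14, 3.14, 3.14, 3.14].

## Interface

Orientations are given as a rotation vector (axis times angle).
In Python, from station import telemetry, viewer, env, nets gives the robot as it stands. The module is installed in compiled form; this text tells all that it offers.
- The arm moves only by the tool play_rows, never from a script. Its argument "rows" is a list of rows, each a list of 7 numbers: the opening, from -1 (shut) to 1 (fully open), so that 0 is half open, then the shift along the world's x, y, z in units of 30 mm (1.0 is 30 mm), then the turn, a rotation vector about the world's x, y, z in units of 5 degrees (1.0 is 5 degrees). In form: [[claw, x, y, z, ax, ay, az], ...]. A call has 1 to 5 rows; each row shifts and turns the commanded pose from where the row before left it; what a row does not reach is not made up. A row lasts 1/12 s, in which the tool goes at most 41.7 mm and 7.16 degrees, less where a joint would pass 70% of its speed; a pose out of reach is approached as far as the arm can. A call is refused whole if a number of a shift passes 1 or a number of a turn 1, either way. A call with a gripper value outside its range is refused whole. The fingers move at their own pace and stop on an object; the grip force is fixed at half the most. Time passes only in rows, so rows that do not move let the fingers close. It gives the time, the measured TCP pose, the force, the opening and the grip force at its end, in the units of the state.
- telemetry.read_state(): the state, without advancing time (a new reading comes with each control period).
- viewer.get_image(name): name is "scene" or "top" or "wrist"; returns the picture (480x640x3 uint8, red, green, blue); there is no depth.
- viewer.get_calibration(name): a dict with "mtx" (3x3 intrinsics, pixels), "R" (3x3) and "t" (3): a world point X has camera coordinates R X + t. Camera axes: x right, y down, z forward; pixel columns grow to the right and rows downward; lengths in mm; the calibration is good to about 2 mm. A picture is of the moment at which its call begins: read the wrist's pose just before it. get_calibration takes no time and is no camera call; for the wrist camera it gives the pose at the moment of the call.
- env.hand_in(): hands the job in; it is judged then, once.
Trained networks look in the newest picture that a camera, given by its name, has taken for a name from the list of things; names that differ only in an ending like _2 or _b are one class to them, and where a whole thing is asked for, a point or a joint stands for the part that bears it (a point fixed in the world has none). Each returns a list of dicts, best first, with "conf" (0 to 1); they miss things now and then, are a little off and sometimes report something else, mostly with a low value. They report only what shows in the picture. A call takes as long as a camera call.
- nets.boxes_of(camera, name): "xyz" ([x, y, z] in mm, in world coordinates, good to about 4 mm: the middle of the surface that is visible of it).
- nets.tip_of(camera, name): "xyz" ([x, y, z] in mm, in world coordinates, good to about 4 mm: a listed point, or the origin of a listed thing).
The state is a dict: "clock": time; "qpos": joint angles; "joint_velocities": joint speeds; "tau": joint torques, N m; "eef_pos": TCP position; "eef_rot": TCP orientation; "ft_force": force on the tool from outside, world axes, zero at the start; "torque": the same for the moment, N m; "grip_width": finger opening in mm; "finger_force": force on a finger pad.
Only numpy, scipy, OpenCV 4.12 (cv2) and the standard library are available. Lean on these libraries where they do the work, as an engineer would, in place of code of your own. Each camera call takes 0.05 s, during which the arm holds its last target. There are 200 camera calls.

## Task

Set the two brass pommels from the cork mat gently on the balance, one on each pan, let go of both and see which side drops. Then take the heavier one and, feeling for the bore, push it shank first fully home into the end of the brush handle in the vise, without ever pressing hard enough to split the wood; leave the lighter one standing on its pan. Leave the third pommel in the tray and everything else on the bench alone.

Things in the scene. Friction and masses are not known exactly. Their poses are not given: they have to be found in the camera images.
- pommel_1: one of three look-alike brass pommels (end weights of brush handles), standing on its shank. Origin: centre of the foot, z up its axis. Shank 20 mm across, 22 mm long, foot chamfered 1.5 mm; on it a round head 30 mm across, from 22 to 38 mm over the origin, with a thin copper line; the flat shoulder between is at 22 mm
- pommel_2: a second pommel, the same to the eye as pommel_1. They are bored out differently inside and weigh 85 to 170 g, any two at least 15 g apart; neither place nor look tells which is heavier. Two of the three stand on the cork mat 75 to 120 mm apart, to be weighed; which two varies: compare with the mat's pose
- pommel_3: a third pommel, the same to the eye as pommel_1. Whichever of the three stands in the wooden tray is not wanted and stays there
- mat: cork mat, fixed, 180 mm along its x, 110 mm along its y, 5 mm thick; origin at the centre of its underside, on the bench. The two pommels to weigh stand on it
- tray: low dark wooden tray, fixed, 120 x 110 mm, 30 mm high, floor 5 mm thick; origin at the centre of its underside, on the bench. Holds the unwanted pommel
- balance: grey two-pan trip balance, fixed; origin at the centre of its underside, on the bench; base 110 mm along its x, 310 mm along its y. The steel pans lie 120 mm to either side along its y (left pan at +y). A white scale plate 62 mm wide along y, its top 139 mm over the bench, stands between them 30 mm to the -x side of the middle
- left_pan_top (a point): centre of the flat top of the left (+y) pan, a plain steel disc 104 mm across; moves with the pan. Pans stay level; 105 mm over the bench when unloaded, 11 mm up or down to the stops. They give way softly until on the stop. One pommel alone sends its pan right down and the other up
- right_pan_top (a point): centre of the flat top of the right (-y) pan, the same as the left. With a pommel on each, the heavier side goes fully down within about a second. The pivots are delicate: set things down on the pans, never drop or jam them; more than about 20 N harms them
- beam (a joint): tilt of the balance beam in rad: 0 level, positive when the left (+y) side is down, negative when the right side is down, about 0.09 at either stop
- vise: blue drill-press vise, fixed; origin on the bench under the middle of the gap between its jaws; jaws 110 mm long along its y, tops 75 mm over the bench; its screw points to its -x. A pale wooden brush handle is clamped upright midway between the jaws, butt end up: see butt_nominal. It does not shift below about 70 N, but splits if pushed with more than about 23 N
- butt_nominal (a point): point fixed to the vise, 135 mm straight over its origin, level with the handle's flat end face (50 mm across). In that face is a vertical bore 22 mm across, 28 mm deep, with brass bush. The handle was clamped by eye: the bore is exactly at vise x = 0 but anywhere up to 12 mm either way along the vise's y; no listed pose tells where
- clip_level (a point): point fixed to the vise, 124 mm over its origin: the level of two spring clips in the bush that grip the shank. With its foot down here (about 8 to 10 mm into the bore) a pommel goes on only if pushed, first with 4 to 10 N, then 2 to 5 N, and stays where left. It is home when its shoulder meets the end face (pommel origin 113 mm over the bench)
- wire_spool: copper wire spool, 52 mm across, 50 mm high; a bystander; origin under its middle
- awl: awl, 150 mm long, lying, dark wooden grip; a bystander; origin under its middle
- spare_handle: turned wooden brush handle standing upright, 44 mm across, 105 mm high, no bore; a bystander; origin under its middle
- glue: white glue bottle with orange cap, 50 mm across, 130 mm high; a bystander; origin under its middle
- brush_back: drilled wooden brush back, 170 x 52 x 20 mm, lying flat; a bystander; origin under its middle
- hammer: hammer, 260 mm long, lying; a bystander; origin under its middle
- jar: amber jar, 76 mm across, 95 mm high; a bystander; origin under its middle

How it is judged:
By the outcome, as a careful person would: the job done as asked, in the order asked, and still so for the second after the job is handed in, with the robot touching nothing.
It also fails if it takes over 72 s, if anything falls off the work surface, if the arm or the gripper's body presses on something with over 40 N, if the wrist force passes 120 N, or if a joint passes its speed limit or range.

## Working session

There is one attempt and no reset: what is moved stays moved. The work goes in short steps, Python scripts to look and compute and a tool call to move; the robot and the scene stay as the last step left them, time stands still between calls to the robot, and variables do not carry over. Pictures are saved under pics/ and viewed, at most 11 in all, crops included, and the job is handed in when it is done.

Besides the shell and the picture viewer there is one more tool, called after "Call:" as name(argument=value, ...) on one line, values as JSON. play_rows: Moves the arm, as the interface text tells. Its arguments: {"type":"object","properties":{"rows":{"type":"array","items":{"type":"array","items":{"type":"number"}}}},"required":["rows"]}

```bash
mkdir -p pics; python3 - <<'E'
from station import telemetry, viewer, env, nets
import cv2,numpy as np
s=telemetry.read_state();print({k:np.round(v,3).tolist() for k,v in s.items()})
for c in("scene","top"):
    im=viewer.get_image(c);cv2.imwrite(f"pics/{c}0.png",im[:,:,::-1])
    for n in("pommel_1","mat","tray","left_pan_top","right_pan_top","balance","vise","butt_nominal","clip_level"):
        print(c,n,[(np.round(d["xyz"]).tolist(),round(d["conf"],2)) for d in nets.tip_of(c,n)[:5]])
    k=viewer.get_calibration(c);print(k)
E
```

```text
{'clock': 0.0, 'qpos': [1.16, 0.478, 0.022, 1.556, -0.012, 1.109, -0.083], 'joint_velocities': [-0.0, 0.001, 0.001, -0.0, 0.002, -0.002, -0.001], 'tau': [0.0, -59.645, 1.608, -28.12, 0.012, 0.009, -0.0], 'eef_pos': [201.092, -643.735, 230.337], 'eef_rot': [-3.104, -0.474, 0.001], 'ft_force': [0.365, 0.284, 0.954], 'torque': [0.024, -0.022, -0.038], 'finger_force': 0.0, 'grip_width': 85.441}
scene pommel_1 [([514.0, -368.0, 126.0], 0.65), ([672.0, 376.0, 6.0], 0.59), ([507.0, 262.0, 4.0], 0.52), ([410.0, 278.0, -0.0], 0.46), ([517.0, -368.0, 140.0], 0.3)]
scene mat [([458.0, 267.0, 1.0], 0.86), ([409.0, 61.0, 7.0], 0.33)]
scene tray [([679.0, 366.0, -2.0], 0.94)]
scene left_pan_top [([650.0, 134.0, 105.0], 0.9)]
scene right_pan_top [([600.0, -106.0, 106.0], 0.91), ([408.0, 60.0, 3.0], 0.28)]
scene balance [([627.0, 15.0, -3.0], 0.76)]
scene vise [([516.0, -369.0, -3.0], 0.61)]
scene butt_nominal [([517.0, -368.0, 138.0], 0.56), ([649.0, 134.0, 104.0], 0.21)]
scene clip_level [([514.0, -367.0, 126.0], 0.77)]
{'mtx': array([[575.8556288 ,   0.        , 326.79202929],
       [  0.       
[... 574 characters left out ...]
, 0.81)]
top right_pan_top []
top balance [([622.0, 12.0, 2.0], 0.93)]
top vise [([519.0, -368.0, -4.0], 0.66)]
top butt_nominal [([518.0, -366.0, 135.0], 0.7), ([458.0, 264.0, 1.0], 0.53), ([401.0, 481.0, 0.0], 0.2), ([460.0, -589.0, -2.0], 0.18)]
top clip_level [([517.0, -362.0, 125.0], 0.75), ([380.0, -120.0, -1.0], 0.73)]
{'mtx': array([[583.75921382,   0.        , 328.65041647],
       [  0.        , 583.75921382, 244.91598894],
       [  0.        ,   0.        ,   1.        ]]), 'R': array([[-0.01134966, -0.99993325,  0.00216296],
       [-0.98451408,  0.01079616, -0.17497274],
       [ 0.17493771, -0.00411535, -0.9845709 ]]), 't': array([ -31.75912844,  578.82871314, 1457.16969915])}
```

View pics/scene0.png

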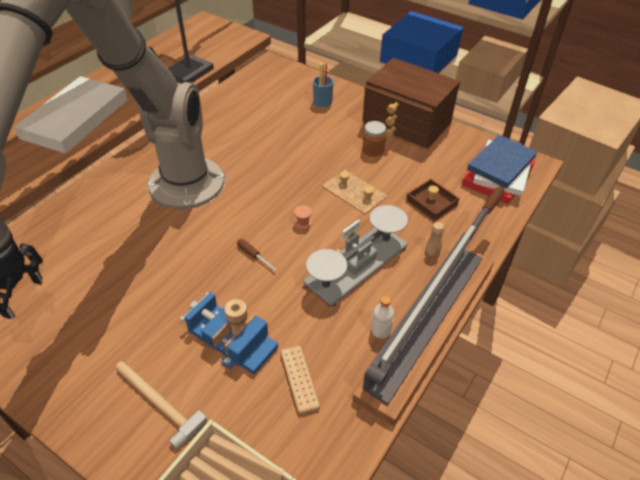

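View pics/top0.png

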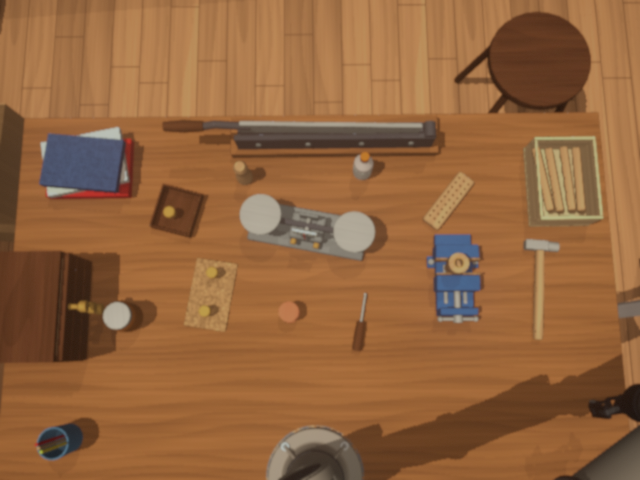

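The scene view shows two pommels on the mat at about (343,180) and (368,194), and a third in the tray at (433,192). In the top view the mat pommels are at (212,272) and (204,311), and the bore is at about (458,262). I'll go over the vise first and look at it on the way.

Call:
play_rows(rows=[[1, 0.95, 0.92, 0, 0, 0, 0], [1, 0.95, 0.92, 0, 0, 0, 0], [1, 0.95, 0.92, 0, 0, 0, 0], [1, 0.95, 0.92, 0, 0, 0, 0], [1, 0.95, 0.92, 0, 0, 0, 0]])

```text
clock: 1.42
eef_pos: [344.9, -505.0, 231.5]
eef_rot: [3.105, 0.473, 0.0]
ft_force: [0.3, -0.6, 0.0]
grip_width: 85.3
finger_force: 0.0
```

Call:
play_rows(rows=[[1, 0.95, 0.92, 0, 0, 0, 0], [1, 0.95, 0.92, 0, 0, 0, 0], [1, 0.95, 0.92, 0, 0, 0, 0], [1, 0.95, 0.92, 0, 0, 0, 0], [1, 0.95, 0.92, 0, 0, 0, 0]])

```text
clock: 1.83
eef_pos: [487.5, -366.9, 231.6]
eef_rot: [3.105, 0.473, 0.001]
ft_force: [1.3, -0.1, -0.4]
grip_width: 85.3
finger_force: 0.0
```

```bash
cat >h.py <<'E'
from station import telemetry, viewer, env, nets
import cv2,numpy as np
def snap(c,name=None):
    k=viewer.get_calibration(c);im=viewer.get_image(c)
    if name: cv2.imwrite(f"pics/{name}.png",im[:,:,::-1])
    return im,k
def back(k,u,v,z):
    d=k["R"].T@np.linalg.inv(k["mtx"])@np.array([u,v,1.]);o=-k["R"].T@k["t"]
    return o+d*(z-o[2])/d[2]
def proj(k,X):
    p=k["mtx"]@(k["R"]@np.array(X,float)+k["t"]);return p[:2]/p[2]
def st():
    s=telemetry.read_state();print(round(s["clock"],2),np.round(s["eef_pos"],1),np.round(s["eef_rot"],3),"F",np.round(s["ft_force"],1),"w",round(s["grip_width"],1),round(s["finger_force"],1));return s
E
python3 - <<'E'
from h import *
st();im,k=snap("wrist","w0")
print(proj(k,[517,-367,135]),-k["R"].T@k["t"])
for n in("butt_nominal","vise"):print([(np.round(d["xyz"]),d["conf"]) for d in nets.tip_of("wrist",n)])
E
```

```text
1.83 [ 487.5 -366.9  231.6] [3.105e+00 4.730e-01 1.000e-03] F [ 1.3 -0.1 -0.4] w 85.3 0.0
[337.58020258 192.5751296 ] [ 559.61218005 -344.42344041  373.91216779]
[(array([ 515., -364.,  134.]), 0.69), (array([ 518., -365.,    1.]), 0.56)]
[(array([ 516., -367.,    1.]), 0.59)]
```

View pics/w0.png

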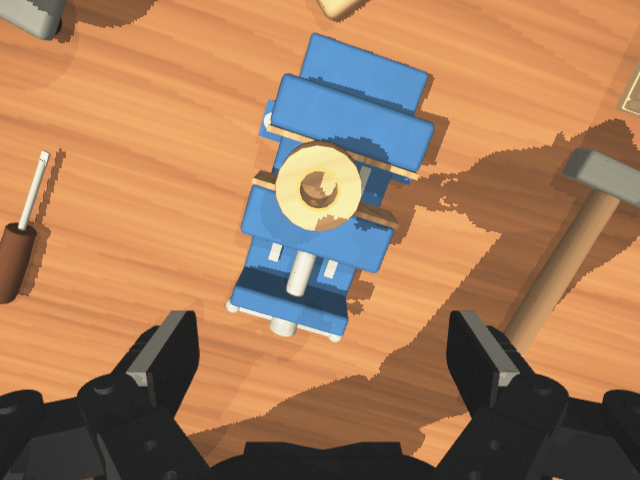

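The wrist view shows the handle's end face as a disc centred near (318,188), with the bore at about (319,188) and the gripper fingers at the bottom. Next I'll compute the world positions of the bore, pommels and pans.

```bash
python3 - <<'E'
from h import *
im,k=snap("wrist")
h=cv2.cvtColor(im,cv2.COLOR_RGB2HSV)
m=((h[...,0]>16)&(h[...,0]<32)&(h[...,2]>190)&(h[...,1]>60)).astype(np.uint8)
m[:110]=0;m[270:]=0;m[:,:240]=0;m[:,400:]=0
n,l,s,c=cv2.connectedComponentsWithStats(m);i=1+s[1:,4].argmax();print(s[i])
cs,hi=cv2.findContours((l==i).astype(np.uint8),cv2.RETR_CCOMP,cv2.CHAIN_APPROX_NONE)
for q in cs:
    if len(q)>30:
        e=cv2.fitEllipse(cv2.convexHull(q));print(len(q),np.round(e[0],1),np.round(e[1],1),np.round(back(k,*e[0],135),1))
t,kt=snap("top")
h=cv2.cvtColor(t,cv2.COLOR_RGB2HSV)
for X in([511,263,43],[409,276,43],[650,133,105],[600,-105,105]):
    u,v=proj(kt,X).astype(int);print(u,v,h[v-1:v+2,u-1:u+2].reshape(-1,3).mean(0))
m=((h[...,1]<45)&(h[...,2]>110)).astype(np.uint8);m=cv2.morphologyEx(m,cv2.MORPH_OPEN,np.ones((15,15)))
n,l,s,c=cv2.connectedComponentsWithStats(m)
for a,b in zip(s[1:],c[1:]):
    if 900<a[4]<1800:print(a,np.round(back(kt,*b,105),1))
E
```

```text
[ 280  151   85   84 4352]
262 [321.7 192.9] [83.7 85.5] [ 516.4 -355.5  135. ]
134 [321.8 194.6] [37.5 39. ] [ 515.5 -355.9  135. ]
211 272 [ 20.88888889 155.33333333 191.        ]
205 312 [ 21.         154.22222222 190.55555556]
260 213 [ 19.55555556  35.33333333 178.11111111]
355 232 [ 19.88888889  34.44444444 178.33333333]
[ 242  197   38   42 1294] [643.6 132.6 105. ]
[ 329  214   44   43 1566] [593.6 -92.7 105. ]
```

Call:
play_rows(rows=[[1, -0.1, 1, 0, 0, 0, 0], [1, -0.1, 1, 0, 0, 0, 0], [1, -0.1, 1, 0, 0, 0, 0], [1, -0.1, 1, 0, 0, 0, 0], [1, -0.1, 1, 0, 0, 0, 0]])

```text
clock: 2.5
eef_pos: [469.9, -219.1, 231.4]
eef_rot: [3.106, 0.467, -0.0]
ft_force: [0.4, 0.1, -0.4]
grip_width: 85.5
finger_force: 0.0
```

Call:
play_rows(rows=[[1, -0.1, 1, 0, 0, 0, 0], [1, -0.1, 1, 0, 0, 0, 0], [1, -0.1, 1, 0, 0, 0, 0], [1, -0.1, 1, 0, 0, 0, 0], [1, -0.1, 1, 0, 0, 0, 0]])

```text
clock: 2.92
eef_pos: [455.5, -69.0, 231.5]
eef_rot: [3.106, 0.468, 0.0]
ft_force: [0.5, -0.9, 0.5]
grip_width: 85.4
finger_force: 0.0
```

Call:
play_rows(rows=[[1, -0.1, 1, 0, 0, 0, 0], [1, -0.1, 1, 0, 0, 0, 0], [1, -0.1, 1, 0, 0, 0, 0], [1, -0.1, 1, 0, 0, 0, 0], [1, -0.1, 1, 0, 0, 0, 0]])

```text
clock: 3.33
eef_pos: [441.2, 81.0, 231.5]
eef_rot: [3.106, 0.467, 0.001]
ft_force: [0.1, 0.7, -0.1]
grip_width: 85.1
finger_force: 0.0
```

Call:
play_rows(rows=[[1, -0.1, 1, 0, 0, 0, 0], [1, -0.1, 1, 0, 0, 0, 0], [1, -0.1, 1, 0, 0, 0, 0], [1, -0.1, 1, 0, 0, 0, 0], [1, 0, 0.5, 0, 0, 0, 0]])

```text
clock: 3.75
eef_pos: [429.2, 218.7, 231.7]
eef_rot: [-3.105, -0.474, -0.002]
ft_force: [-0.2, 0.4, 0.3]
grip_width: 85.8
finger_force: 0.0
```

```bash
python3 - <<'E'
from h import *
snap("wrist");snap("wrist");snap("wrist");st();im,k=snap("wrist","w1")
for X in([511,263,43],[409,276,43]):print(proj(k,X))
print([(np.round(d["xyz"]),round(d["conf"],2)) for d in nets.tip_of("wrist","pommel_1")])
h=cv2.cvtColor(im,cv2.COLOR_RGB2HSV)
cv2.imwrite("pics/w1.png",im[:,:,::-1])
E
```

```text
3.9 [429.8 216.  231.3] [3.105 0.473 0.   ] F [ 0.3 -1.2 -0.8] w 85.7 0.0
[293.77126394  82.38125356]
[242.14582921 207.25450091]
[(array([508., 255.,   6.]), 0.97), (array([416., 278.,   5.]), 0.81)]
```

View pics/w1.png

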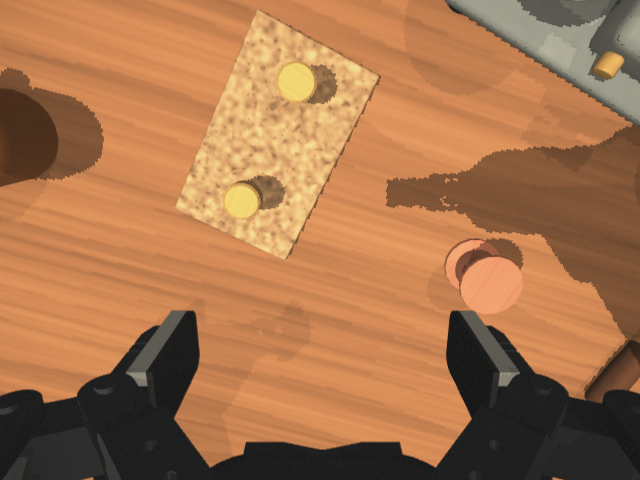

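The wrist view shows the mat with two heads, centred at about (297,81) and (242,200). No other object is within the gripper's reach there.

```bash
python3 - <<'E'
from h import *
st();im,k=snap("wrist")
for p in((297,81),(242,200)):
    h=cv2.cvtColor(im,cv2.COLOR_RGB2HSV);u,v=p;print(h[v,u])
    m=np.zeros((480,640),np.uint8);m[v-26:v+26,u-26:u+26]=1
    ref=np.median(im[v-4:v+5,u-4:u+5].reshape(-1,3),0)
    m&=(np.abs(im.astype(int)-ref).max(2)<28).astype(np.uint8)
    m=cv2.morphologyEx(m,cv2.MORPH_OPEN,cv2.getStructuringElement(2,(15,15)))
    c=max(cv2.findContours(m,0,1)[0],key=cv2.contourArea);e=cv2.minEnclosingCircle(c);print(e,cv2.contourArea(c),np.round(back(k,*e[0],43),1))
E
```

```text
4.0 [429.9 214.4 231.1] [ 3.105e+00  4.690e-01 -1.000e-03] F [ 0.5 -0.5 -0.5] w 85.5 0.0
[ 23 133 241]
((292.92254638671875, 80.89436340332031), 18.916973114013672) 1005.5 [512.  261.8  43. ]
[ 24 132 242]
((238.5, 201.0), 16.800395965576172) 792.5 [413.4 278.2  43. ]
```

Call:
play_rows(rows=[[0.6, 0.92, 0.51, -0.7, 0, 0, 0], [0.6, 0.92, 0.51, -0.7, 0, 0, 0], [0.6, 0.92, 0.51, -0.7, 0, 0, 0], [0.6, 0, 0, -1, 0, 0, 0], [0.6, 0, 0, -1, 0, 0, 0]])

```text
clock: 4.47
eef_pos: [514.5, 261.6, 107.3]
eef_rot: [-3.106, -0.469, -0.003]
ft_force: [-0.2, -1.0, -0.5]
grip_width: 68.2
finger_force: 0.0
```

```bash
python3 - <<'E'
from h import *
snap("wrist");snap("wrist");st();im,k=snap("wrist","w2");print(proj(k,[512,262,43]))
E
```

```text
4.57 [509.8 258.6 103.6] [ 3.102  0.47  -0.014] F [-0.1 -0.6 -0.1] w 68.6 0.0
[316.3843314  254.36177071]
```

View pics/w2.png

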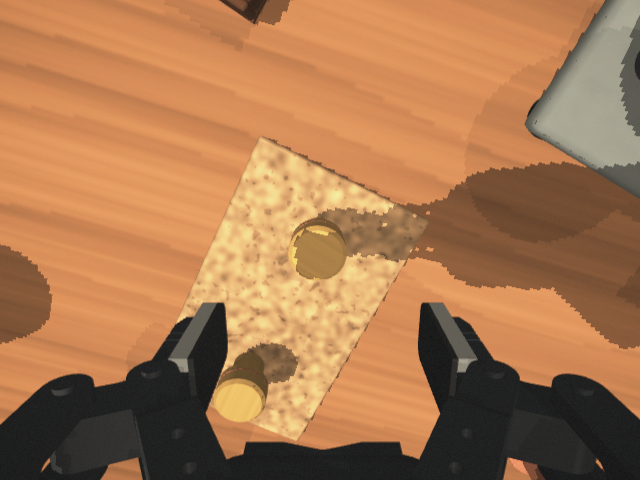

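The head is at about (320,252), centred between the fingers, so I'll go down and grip.

Call:
play_rows(rows=[[0.6, 0, 0, -1, 0, 0, 0], [0.6, 0, 0, -1, 0, 0, 0], [0.6, 0, 0, -0.7, 0, 0, 0], [-1, 0, 0, 0, 0, 0, 0], [-1, 0, 0, 0, 0, 0, 0]])

```text
clock: 5.03
eef_pos: [512.8, 262.2, 28.8]
eef_rot: [3.106, 0.472, 0.001]
ft_force: [0.6, 0.1, 1.0]
grip_width: 45.4
finger_force: 0.0
```

Call:
play_rows(rows=[[-1, 0, 0, 0, 0, 0, 0], [-1, 0, 0, 0, 0, 0, 0], [-1, 0, 0, 0, 0, 0, 0], [-1, 0, 0, 0, 0, 0, 0]])

```text
clock: 5.37
eef_pos: [514.0, 263.3, 30.3]
eef_rot: [-3.105, -0.473, -0.007]
ft_force: [0.4, -1.4, 6.0]
grip_width: 27.0
finger_force: 58.8
```

```bash
python3 - <<'E'
from h import *
st()
E
```

```text
5.37 [514.  263.3  30.3] [-3.105 -0.473 -0.007] F [ 0.4 -1.4  6. ] w 27.0 58.8
```

Call:
play_rows(rows=[[-1, 0, 0, 1, 0, 0, 0], [-1, 0, 0, 1, 0, 0, 0], [-1, 0, 0, 1, 0, 0, 0], [-1, 0, 0, 1, 0, 0, 0], [-1, 0, 0, 1, 0, 0, 0]])

```text
clock: 5.78
eef_pos: [512.2, 262.7, 180.7]
eef_rot: [-3.105, -0.474, -0.004]
ft_force: [1.0, 0.1, -1.0]
grip_width: 26.5
finger_force: 59.9
```

Call:
play_rows(rows=[[-1, 0.9, -0.85, 0, 0, 0, 0], [-1, 0.9, -0.85, 0, 0, 0, 0], [-1, 0.9, -0.85, 0, 0, 0, 0], [-1, 0.9, -0.85, 0, 0, 0, 0], [-1, 0.9, -0.85, 0, 0, 0, 0]])

```text
clock: 6.2
eef_pos: [648.5, 133.6, 179.6]
eef_rot: [3.106, 0.474, 0.004]
ft_force: [-0.2, 0.6, -2.4]
grip_width: 27.0
finger_force: 59.9
```

```bash
python3 - <<'E'
from h import *
snap("wrist");snap("wrist");st();im,k=snap("wrist","w3");print(proj(k,[650,133,105]))
print([(np.round(d["xyz"]),round(d["conf"],2)) for d in nets.tip_of("wrist","left_pan_top")])
for c in("wrist","scene"):
    snap(c);print([(np.round(d["xyz"]),round(d["conf"],2)) for d in nets.tip_of(c,"pommel_1")])
E
```

```text
6.3 [652.1 126.9 178.8] [3.104 0.457 0.007] F [-0.4 -0.4 -0.8] w 27.0 59.9
[309.14066899 253.45274455]
[(array([653., 133., 105.]), 0.73)]
[(array([641., 129., 151.]), 0.85), (array([415., 278.,   2.]), 0.62)]
[(array([672., 377.,   5.]), 0.62), (array([637., 131., 154.]), 0.57), (array([412., 280.,   3.]), 0.4)]
```

View pics/w3.png

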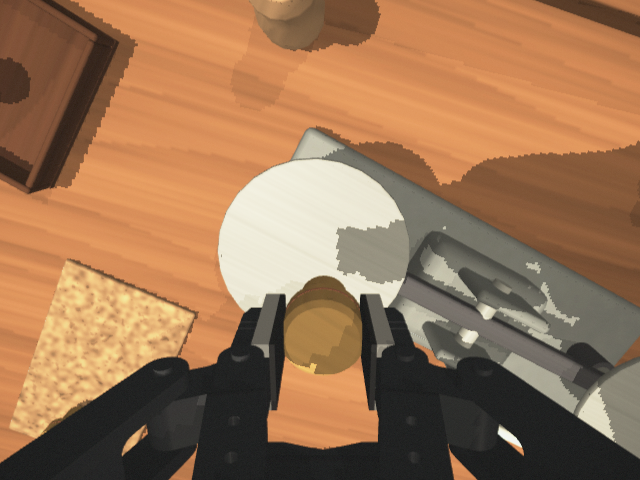

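The pommel is held with its head at about (322,333), and the pan disc is centred near (314,248). I'll work out the pommel's offset and tilt in the hand.

```bash
python3 - <<'E'
from h import *
s=st();k=viewer.get_calibration("wrist");im=cv2.imread("pics/w3.png")[:,:,::-1]
R=k["R"].T;print("cam",np.round(R@-k["t"],1))
for dx in(0,-8):
  for dz in(15,-1,-23):print(dx,dz,proj(k,s["eef_pos"]+np.array([dx,0,dz])).round(1))
h=cv2.cvtColor(im,cv2.COLOR_RGB2HSV)
print(h[270:380:6,322].tolist())
for v in(300,310,320,330,340,350,360,368):
    r=h[v,270:375];x=np.where((r[:,0]>12)&(r[:,0]<32)&(r[:,1]>110))[0];print(v,x.min()+270,x.max()+270)
E
```

```text
6.6 [646.2 136.8 178.1] [-3.104e+00 -4.780e-01 -1.000e-03] F [ 0.6 -0.1 -1. ] w 27.1 59.9
cam [718.3 159.3 320.5]
0 15 [321.7 339.5]
0 -1 [321.8 317. ]
0 -23 [321.9 292.3]
-8 15 [314.7 359.2]
-8 -1 [315.4 335.2]
-8 -23 [316.2 308.7]
[[24, 26, 237], [18, 115, 118], [18, 132, 104], [10, 145, 118], [17, 144, 110], [18, 146, 140], [18, 146, 145], [17, 147, 172], [17, 146, 169], [17, 150, 173], [17, 149, 174], [17, 148, 171], [17, 147, 173], [17, 147, 174], [17, 147, 172], [17, 146, 148], [17, 146, 148], [17, 145, 149], [14, 146, 232]]
300 290 355
310 286 359
320 284 361
330 284 361
340 284 361
350 284 361
360 285 361
368 284 355
```

Call:
play_rows(rows=[[-1, 0.1, -0.07, -0.8, 0, 0, 0], [-1, 0, 0, -0.5, 0, 0, 0], [-1, 0, 0, -0.15, 0, 0, 0], [-1, 0, 0, -0.15, 0, 0, 0], [-1, 0, 0, 0, 0, 0, 0]])

```text
clock: 7.02
eef_pos: [649.5, 133.8, 129.1]
eef_rot: [-3.105, -0.476, 0.001]
ft_force: [0.3, -0.0, -1.4]
grip_width: 27.3
finger_force: 60.0
```

Call:
play_rows(rows=[[-1, 0, 0, -0.1, 0, 0, 0], [-1, 0, 0, -0.1, 0, 0, 0], [-1, 0, 0, -0.1, 0, 0, 0], [-1, 0, 0, 0, 0, 0, 0]])

```text
clock: 7.35
eef_pos: [649.9, 132.9, 120.1]
eef_rot: [3.106, 0.474, -0.0]
ft_force: [0.4, 0.0, -1.7]
grip_width: 27.0
finger_force: 60.0
```

```bash
python3 - <<'E'
from h import *
for i in range(3):
    snap("scene");st()
print([(np.round(d["xyz"]),round(d["conf"],2)) for n in("left_pan_top","right_pan_top","pommel_1") for d in nets.tip_of("scene",n)])
E
```

```text
7.4 [650.  132.9 120.2] [ 3.106  0.474 -0.   ] F [ 0.7  0.1 -1.8] w 27.1 60.0
7.45 [650.1 132.9 120.4] [ 3.106  0.474 -0.   ] F [-0.2 -0.7 -0.7] w 27.4 60.0
7.5 [650.2 133.  120.5] [3.106 0.474 0.   ] F [ 0.5  0.4 -1.6] w 26.8 60.0
[(array([653., 133.,  94.]), 0.64), (array([ 602., -106.,  117.]), 0.74), (array([673., 380.,   5.]), 0.64), (array([411., 280.,   2.]), 0.53), (array([644., 130.,  91.]), 0.42)]
```

Call:
play_rows(rows=[[-1, 0, 0, -0.06, 0, 0, 0], [-1, 0, 0, 0, 0, 0, 0], [-0.2, 0, 0, 0, 0, 0, 0], [-0.2, 0, 0, 0, 0, 0, 0], [-0.2, 0, 0, 0, 0, 0, 0]])

```text
clock: 8.07
eef_pos: [650.1, 133.0, 118.5]
eef_rot: [-3.106, -0.474, -0.0]
ft_force: [-0.9, -0.2, -0.5]
grip_width: 34.1
finger_force: 0.0
```

Call:
play_rows(rows=[[0, 0, 0, 0, 0, 0, 0], [0, 0, 0, 0, 0, 0, 0], [0, 0, 0, 0.4, 0, 0, 0], [0, 0, 0, 0.8, 0, 0, 0], [0, 0, 0, 1, 0, 0, 0]])

```text
clock: 8.48
eef_pos: [648.8, 132.6, 184.0]
eef_rot: [3.105, 0.474, -0.006]
ft_force: [0.7, -0.0, 1.0]
grip_width: 43.0
finger_force: 0.0
```

```bash
python3 - <<'E'
from h import *
for i in range(2):
    snap("scene");st()
print([(n,np.round(d["xyz"]),round(d["conf"],2)) for n in("left_pan_top","right_pan_top","pommel_1") for d in nets.tip_of("scene",n)])
E
```

```text
8.53 [652.7 134.1 192.3] [-3.105 -0.474 -0.012] F [2.5 1.2 5.4] w 42.7 0.0
8.58 [653.2 134.4 190.9] [-3.104 -0.473 -0.015] F [ 1.  -0.5  0.5] w 42.6 0.0
[('left_pan_top', array([649., 136.,  93.]), 0.89), ('right_pan_top', array([ 602., -106.,  117.]), 0.66), ('pommel_1', array([674., 378.,   5.]), 0.68), ('pommel_1', array([643., 131.,  93.]), 0.64), ('pommel_1', array([412., 279.,  -0.]), 0.56)]
```

Call:
play_rows(rows=[[0.6, -0.99, 0.6, 0, 0, 0, 0], [0.6, -0.99, 0.6, 0, 0, 0, 0], [0.6, -0.99, 0.6, 0, 0, 0, 0], [0.6, -0.99, 0.6, 0, 0, 0, 0], [0.6, -0.99, 0.6, 0, 0, 0, 0]])

```text
clock: 9.15
eef_pos: [499.4, 223.1, 183.4]
eef_rot: [3.105, 0.473, -0.003]
ft_force: [0.6, -0.4, 0.8]
grip_width: 68.3
finger_force: 0.0
```

Call:
play_rows(rows=[[0.6, -0.99, 0.6, 0, 0, 0, 0], [0.6, -0.99, 0.6, 0, 0, 0, 0], [0.6, -0.95, 0.6, 0, 0, 0, 0], [0.6, 0, 0, -1, 0, 0, 0], [0.6, 0, 0, -1, 0, 0, 0]])

```text
clock: 9.57
eef_pos: [412.5, 279.0, 124.9]
eef_rot: [-3.103, -0.48, -0.004]
ft_force: [2.1, -0.9, -0.9]
grip_width: 68.2
finger_force: 0.0
```

```bash
python3 - <<'E'
from h import *
snap("wrist");snap("wrist");snap("wrist");s=st();im,k=snap("wrist","w4");print(proj(k,s["eef_pos"]+np.array([0,0,43-s["eef_pos"][2]])))
h=cv2.cvtColor(im,cv2.COLOR_RGB2HSV);u,v=proj(k,[412.5,278,43]).astype(int);print(u,v)
print([(np.round(d["xyz"]),round(d["conf"],2)) for d in nets.tip_of("wrist","pommel_1")])
E
```

```text
9.72 [411.8 275.5 122.6] [ 3.103  0.474 -0.009] F [-0.7  0.5 -0. ] w 68.0 0.0
[321.60320416 248.3177903 ]
317 245
[(array([415., 276.,   3.]), 0.69), (array([400.,  64.,   2.]), 0.56)]
```

View pics/w4.png

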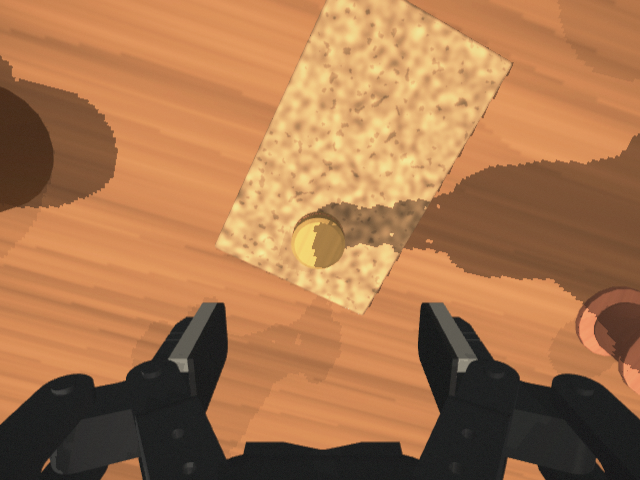

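The head is at (319,243), centred sideways and about 2 mm ahead of the grasp point.

Call:
play_rows(rows=[[0.6, 0.07, 0, -1, 0, 0, 0], [0.6, 0, 0, -1, 0, 0, 0], [0.6, 0, 0, -1, 0, 0, 0], [0.6, 0, 0, -0.25, 0, 0, 0], [-1, 0, 0, 0, 0, 0, 0]])

```text
clock: 10.23
eef_pos: [415.6, 276.4, 26.4]
eef_rot: [3.105, 0.473, -0.003]
ft_force: [0.3, 0.2, 0.3]
grip_width: 57.9
finger_force: 0.0
```

Call:
play_rows(rows=[[-1, 0, 0, 0, 0, 0, 0], [-1, 0, 0, 0, 0, 0, 0], [-1, 0, 0, 0, 0, 0, 0], [-1, 0, 0, 0, 0, 0, 0], [-1, 0, 0, 0, 0, 0, 0]])

```text
clock: 10.65
eef_pos: [417.3, 278.1, 29.2]
eef_rot: [-3.104, -0.473, -0.006]
ft_force: [0.1, -0.1, 4.9]
grip_width: 27.3
finger_force: 58.6
```

```bash
python3 - <<'E'
from h import *
st()
E
```

```text
10.65 [417.3 278.1  29.2] [-3.104 -0.473 -0.006] F [ 0.1 -0.1  4.9] w 27.3 58.6
```

Call:
play_rows(rows=[[-1, 0, 0, 1, 0, 0, 0], [-1, 0, 0, 1, 0, 0, 0], [-1, 0, 0, 1, 0, 0, 0], [-1, 0.47, -0.98, 0.5, 0, 0, 0], [-1, 0.47, -0.98, 0.5, 0, 0, 0]])

```text
clock: 11.07
eef_pos: [444.6, 220.0, 150.5]
eef_rot: [-3.102, -0.481, -0.007]
ft_force: [0.9, -1.5, -1.6]
grip_width: 27.4
finger_force: 59.8
```

Call:
play_rows(rows=[[-1, 0.47, -0.98, 0.5, 0, 0, 0], [-1, 0.47, -0.98, 0.5, 0, 0, 0], [-1, 0.47, -0.98, 0.5, 0, 0, 0], [-1, 0.47, -0.98, 0, 0, 0, 0], [-1, 0.47, -0.98, 0, 0, 0, 0]])

```text
clock: 11.48
eef_pos: [515.9, 69.8, 194.9]
eef_rot: [3.105, 0.474, 0.007]
ft_force: [0.1, 0.4, -2.0]
grip_width: 27.4
finger_force: 59.8
```

Call:
play_rows(rows=[[-1, 0.47, -0.98, 0, 0, 0, 0], [-1, 0.47, -0.98, 0, 0, 0, 0], [-1, 0.47, -0.98, 0, 0, 0, 0], [-1, 0.47, -0.98, 0, 0, 0, 0], [-1, 0.47, -0.98, 0, 0, 0, 0]])

```text
clock: 11.9
eef_pos: [585.6, -77.4, 193.7]
eef_rot: [3.105, 0.474, 0.003]
ft_force: [0.4, 0.5, -1.1]
grip_width: 27.6
finger_force: 59.8
```

Call:
play_rows(rows=[[-1, 0.5, -0.98, 0, 0, 0, 0], [-1, 0, 0, 0, 0, 0, 0], [-1, 0, 0, 0, 0, 0, 0]])

```text
clock: 12.15
eef_pos: [600.4, -107.8, 193.1]
eef_rot: [3.106, 0.467, 0.002]
ft_force: [-0.3, 0.7, -1.4]
grip_width: 27.3
finger_force: 59.8
```

```bash
python3 - <<'E'
from h import *
s=st();im,k=snap("wrist","w5")
print([(np.round(d["xyz"]),round(d["conf"],2)) for n in("right_pan_top","pommel_1") for d in nets.tip_of("wrist",n)])
h=cv2.cvtColor(im,cv2.COLOR_RGB2HSV)
for dz in(15,-23):print(dz,proj(k,s["eef_pos"]+np.array([0,0,dz])).round(1))
for v in range(270,384,8):
    r=h[v,270:375];x=np.where((r[:,0]>12)&(r[:,0]<32)&(r[:,1]>110))[0];print(v,x.min()+270 if len(x) else 0,x.max()+270 if len(x) else 0,len(x))
snap("scene");print([(np.round(d["xyz"]),round(d["conf"],2)) for n in("right_pan_top","left_pan_top","pommel_1") for d in nets.tip_of("scene",n)])
E
```

```text
12.15 [ 600.4 -107.8  193.1] [3.106e+00 4.670e-01 2.000e-03] F [-0.3  0.7 -1.4] w 27.3 59.8
[(array([ 603., -106.,  116.]), 0.73), (array([ 599., -107.,  164.]), 0.93), (array([ 516., -366.,   -1.]), 0.54)]
15 [321.7 339.5]
-23 [321.7 292.4]
270 0 0 0
278 0 0 0
286 304 334 31
294 298 341 24
302 292 351 56
310 286 355 69
318 285 360 76
326 284 362 79
334 283 362 80
342 283 362 80
350 283 361 79
358 284 361 78
366 284 357 74
374 284 359 69
382 281 360 54
[(array([ 600., -107.,  117.]), 0.58), (array([399., 482.,   0.]), 0.49), (array([650., 134.,  93.]), 0.63), (array([641., 129.,  98.]), 0.53), (array([671., 379.,   6.]), 0.51), (array([ 591., -101.,  163.]), 0.45), (array([680., 364.,  -2.]), 0.35)]
```

Call:
play_rows(rows=[[-1, 0, 0, -1, 0, 0, 0], [-1, 0, 0, -0.5, 0, 0, 0], [-1, 0, 0, -0.12, 0, 0, 0], [-1, 0, 0, -0.1, 0, 0, 0], [-1, 0, 0, -0.1, 0, 0, 0]])

```text
clock: 12.92
eef_pos: [600.4, -104.8, 138.1]
eef_rot: [3.105, 0.474, 0.001]
ft_force: [-2.0, 1.0, 0.5]
grip_width: 27.1
finger_force: 60.0
```

Call:
play_rows(rows=[[-1, 0, 0, -0.1, 0, 0, 0], [-1, 0, 0, -0.1, 0, 0, 0], [-1, 0, 0, -0.1, 0, 0, 0], [-1, 0, 0, 0, 0, 0, 0], [-1, 0, 0, 0, 0, 0, 0]])

```text
clock: 13.33
eef_pos: [600.5, -105.1, 128.7]
eef_rot: [3.106, 0.474, 0.002]
ft_force: [0.5, 1.1, 0.6]
grip_width: 27.3
finger_force: 60.0
```

```bash
python3 - <<'E'
from h import *
snap("scene");st();print([(n,np.round(d["xyz"]),round(d["conf"],2)) for n in("right_pan_top","left_pan_top","pommel_1") for d in nets.tip_of("scene",n)])
E
```

```text
13.38 [ 600.4 -105.1  128.7] [3.106e+00 4.740e-01 1.000e-03] F [-0.5  0.6 -0.1] w 27.1 60.0
[('right_pan_top', array([ 602., -108.,  106.]), 0.68), ('right_pan_top', array([ 457., -587.,   -0.]), 0.38), ('left_pan_top', array([650., 136., 108.]), 0.81), ('left_pan_top', array([ 602., -107.,  104.]), 0.24), ('pommel_1', array([643., 130., 107.]), 0.67), ('pommel_1', array([ 594., -103.,  101.]), 0.52), ('pommel_1', array([ 517., -367.,  135.]), 0.43), ('pommel_1', array([675., 378.,   6.]), 0.39)]
```

Both pans are level near 106 mm with the pommel supported, so I'll release it and back off.

Call:
play_rows(rows=[[-0.2, 0, 0, 0, 0, 0, 0], [-0.1, 0, 0, 0, 0, 0, 0], [0.2, 0, 0, 0, 0, 0, 0], [0.2, 0, 0, 0, 0, 0, 0], [0.2, 0, 0, 0.3, 0, 0, 0]])

```text
clock: 13.95
eef_pos: [598.7, -105.3, 136.0]
eef_rot: [-3.105, -0.474, 0.005]
ft_force: [-0.2, 1.1, -0.3]
grip_width: 51.4
finger_force: 0.0
```

Call:
play_rows(rows=[[0.3, 0, 0, 0.8, 0, 0, 0], [0.3, 0, 0, 1, 0, 0, 0], [0.3, 0, 0, 0, 0, 0, 0], [0.3, 0, 0, 0, 0, 0, 0], [0.3, 0, 0, 0, 0, 0, 0]])

```text
clock: 14.37
eef_pos: [599.9, -105.3, 191.7]
eef_rot: [3.105, 0.474, 0.0]
ft_force: [0.6, -0.3, -0.3]
grip_width: 55.3
finger_force: 0.0
```

Call:
play_rows(rows=[[0.3, 0, 0, 0, 0, 0, 0], [0.3, 0, 0, 0, 0, 0, 0], [0.3, 0, 0, 0, 0, 0, 0], [0.3, 0, 0, 0, 0, 0, 0], [0.3, 0, 0, 0, 0, 0, 0]])

```text
clock: 14.78
eef_pos: [599.8, -105.1, 191.0]
eef_rot: [-3.105, -0.474, 0.001]
ft_force: [-0.5, 0.9, 0.4]
grip_width: 55.4
finger_force: 0.0
```

Call:
play_rows(rows=[[0.3, 0, 0, 0, 0, 0, 0], [0.3, 0, 0, 0, 0, 0, 0], [0.3, 0, 0, 0, 0, 0, 0]])

```text
clock: 15.03
eef_pos: [600.0, -105.2, 191.4]
eef_rot: [-3.106, -0.474, -0.0]
ft_force: [0.7, -0.2, 0.3]
grip_width: 55.6
finger_force: 0.0
```

```bash
python3 - <<'E'
from h import *
st()
im,k=snap("scene")
cv2.imwrite("pics/s2.png",cv2.resize(im[190:310,270:430,::-1],None,fx=4,fy=4))
print([(n,np.round(d["xyz"]),round(d["conf"],2)) for n in("right_pan_top","left_pan_top","pommel_1") for d in nets.tip_of("scene",n)])
im,k=snap("wrist","w6");print([(n,np.round(d["xyz"]),round(d["conf"],2)) for n in("right_pan_top","left_pan_top","pommel_1") for d in nets.tip_of("wrist",n)])
E
```

```text
15.03 [ 600.  -105.2  191.4] [-3.106 -0.474 -0.   ] F [ 0.7 -0.2  0.3] w 55.6 0.0
[('right_pan_top', array([625.,  13.,  -4.]), 0.66), ('right_pan_top', array([ 600., -104.,  119.]), 0.57), ('left_pan_top', array([649., 134.,  93.]), 0.97), ('pommel_1', array([673., 376.,   5.]), 0.63), ('pommel_1', array([ 593., -103.,  112.]), 0.57), ('pommel_1', array([646., 130.,  95.]), 0.48)]
[('right_pan_top', array([ 601., -101.,  115.]), 0.78), ('pommel_1', array([ 598., -107.,  113.]), 0.72)]
```

View pics/s2.png

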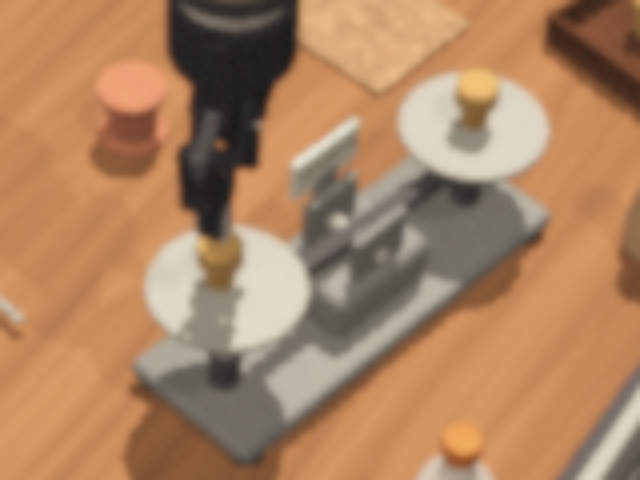

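The crop shows the left pan (470,125) low and the right pan (225,285) high, with a pommel standing on each. The nets agree, giving 93 mm on the left against 116 mm on the right. The left pommel is the heavier one, so I'll fetch it.

Call:
play_rows(rows=[[0.6, 0.21, 0.99, 0, 0, 0, 0], [0.6, 0.21, 0.99, 0, 0, 0, 0], [0.6, 0.21, 0.99, 0, 0, 0, 0], [0.6, 0.21, 0.99, 0, 0, 0, 0], [0.6, 0.21, 0.99, 0, 0, 0, 0]])

```text
clock: 15.85
eef_pos: [631.7, 44.6, 191.5]
eef_rot: [3.106, 0.473, 0.0]
ft_force: [0.4, -0.0, -0.5]
grip_width: 68.4
finger_force: 0.0
```

Call:
play_rows(rows=[[0.4, 0.21, 0.99, 0, 0, 0, 0], [0.4, 0.21, 0.99, 0, 0, 0, 0], [0.4, 0.21, 0.99, 0, 0, 0, 0], [0.4, 0, 0, 0, 0, 0, 0], [0.4, 0, 0, 0, 0, 0, 0]])

```text
clock: 16.27
eef_pos: [650.1, 135.4, 191.3]
eef_rot: [-3.103, -0.48, -0.0]
ft_force: [0.1, -1.3, -0.2]
grip_width: 59.6
finger_force: 0.0
```

```bash
python3 - <<'E'
from h import *
s=st();im,k=snap("wrist","w7")
P=s["eef_pos"];print("tcp at head top",proj(k,[P[0],P[1],132]))
u,v=proj(k,[650,133,132]).astype(int)
h=cv2.cvtColor(im,cv2.COLOR_RGB2HSV)
m=((h[...,0]>12)&(h[...,0]<32)&(h[...,1]>95)).astype(np.uint8);m[:v-60]=0;m[v+60:]=0;m[:,:u-60]=0;m[:,u+60:]=0
n,l,q,c=cv2.connectedComponentsWithStats(m);i=1+q[1:,4].argmax();print(u,v,q[i],c[i])
mm=(l==i).astype(np.uint8)
w=[(y,np.where(mm[y])[0].min(),np.where(mm[y])[0].max()) for y in range(q[i][1],q[i][1]+q[i][3],6)];print([tuple(map(int,a)) for a in w])
print([(n,np.round(d["xyz"]),round(d["conf"],2)) for n in("left_pan_top","pommel_1") for d in nets.tip_of("wrist",n)])
E
```

```text
16.27 [650.1 135.4 191.3] [-3.103 -0.48  -0.   ] F [ 0.1 -1.3 -0.2] w 59.6 0.0
tcp at head top [321.96780136 262.09638174]
326 263 [ 299  229   59   64 2858] [328.03918824 261.2393282 ]
[(229, 325, 329), (235, 312, 343), (241, 306, 350), (247, 303, 353), (253, 301, 355), (259, 300, 356), (265, 299, 357), (271, 300, 356), (277, 303, 354), (283, 307, 349), (289, 316, 340)]
[('left_pan_top', array([652., 130.,  95.]), 0.9), ('pommel_1', array([646., 129.,  93.]), 0.61), ('pommel_1', array([675., 380.,   7.]), 0.61)]
```

Call:
play_rows(rows=[[0.4, 0, 0, -1, 0, 0, 0], [0.4, 0, 0, -1, 0, 0, 0], [0.4, 0, 0, -0.5, 0, 0, 0], [0.1, 0, 0, 0, 0, 0, 0], [-1, 0, 0, 0, 0, 0, 0]])

```text
clock: 16.83
eef_pos: [650.1, 130.6, 116.0]
eef_rot: [3.105, 0.471, -0.003]
ft_force: [-0.2, -0.4, -0.1]
grip_width: 36.7
finger_force: 0.0
```

Call:
play_rows(rows=[[-1, 0, 0, 0, 0, 0, 0], [-1, 0, 0, 0, 0, 0, 0], [-1, 0, 0, 0, 0, 0, 0], [-1, 0, 0, 0, 0, 0, 0]])

```text
clock: 17.17
eef_pos: [651.2, 132.2, 117.6]
eef_rot: [3.105, 0.473, 0.003]
ft_force: [0.9, -0.8, -1.2]
grip_width: 27.3
finger_force: 59.0
```

Call:
play_rows(rows=[[-1, 0, 0, 0.08, 0, 0, 0], [-1, 0, 0, 0.08, 0, 0, 0], [-1, 0, 0, 0.08, 0, 0, 0], [-1, 0, 0, 0.08, 0, 0, 0], [-1, 0, 0, 0.08, 0, 0, 0]])

```text
clock: 17.58
eef_pos: [650.5, 132.5, 128.8]
eef_rot: [-3.106, -0.474, -0.001]
ft_force: [1.4, -0.6, -0.2]
grip_width: 27.2
finger_force: 59.1
```

Call:
play_rows(rows=[[-1, 0, 0, 0.1, 0, 0, 0], [-1, 0, 0, 0.1, 0, 0, 0], [-1, 0, 0, 0.1, 0, 0, 0], [-1, 0, 0, 0.1, 0, 0, 0], [-1, 0, 0, 0.1, 0, 0, 0]])

```text
clock: 18.0
eef_pos: [650.1, 132.6, 143.5]
eef_rot: [-3.105, -0.474, 0.001]
ft_force: [-0.3, 0.2, -2.2]
grip_width: 27.4
finger_force: 59.1
```

```bash
python3 - <<'E'
from h import *
st()
im,k=snap("scene")
print([(n,np.round(d["xyz"]),round(d["conf"],2)) for n in("right_pan_top","left_pan_top","pommel_1") for d in nets.tip_of("scene",n)])
E
```

```text
18.0 [650.1 132.6 143.5] [-3.105e+00 -4.740e-01  1.000e-03] F [-0.3  0.2 -2.2] w 27.4 59.1
[('right_pan_top', array([ 601., -106.,   96.]), 0.95), ('right_pan_top', array([ 384., -123.,    1.]), 0.31), ('left_pan_top', array([652., 134., 116.]), 0.97), ('pommel_1', array([ 594., -106.,   91.]), 0.69), ('pommel_1', array([ 704., -362.,    3.]), 0.58), ('pommel_1', array([674., 378.,   5.]), 0.4)]
```

Call:
play_rows(rows=[[-1, 0, 0, 1, 0, 0, 0], [-1, 0, 0, 1, 0, 0, 0], [-1, -0.32, -0.96, 0, 0, 0, 0], [-1, -0.32, -0.96, 0, 0, 0, 0], [-1, -0.32, -0.96, 0, 0, 0, 0]])

```text
clock: 18.62
eef_pos: [621.2, 45.7, 203.7]
eef_rot: [-3.105, -0.476, -0.001]
ft_force: [-0.1, -1.5, -1.3]
grip_width: 27.2
finger_force: 59.6
```

Call:
play_rows(rows=[[-1, -0.32, -0.96, 0, 0, 0, 0], [-1, -0.32, -0.96, 0, 0, 0, 0], [-1, -0.32, -0.96, 0, 0, 0, 0], [-1, -0.32, -0.96, 0, 0, 0, 0], [-1, -0.32, -0.96, 0, 0, 0, 0]])

```text
clock: 19.03
eef_pos: [572.7, -99.2, 203.2]
eef_rot: [-3.105, -0.474, 0.001]
ft_force: [-0.1, 0.3, -1.5]
grip_width: 27.2
finger_force: 59.6
```

Call:
play_rows(rows=[[-1, -0.32, -0.96, 0, 0, 0, 0], [-1, -0.32, -0.96, 0, 0, 0, 0], [-1, -0.32, -0.96, 0, 0, 0, 0], [-1, -0.32, -0.96, 0, 0, 0, 0], [-1, -0.32, -0.96, 0, 0, 0, 0]])

```text
clock: 19.45
eef_pos: [524.7, -243.2, 203.2]
eef_rot: [-3.105, -0.474, 0.001]
ft_force: [0.9, -0.9, -1.4]
grip_width: 27.2
finger_force: 59.6
```

Call:
play_rows(rows=[[-1, -0.32, -0.96, 0, 0, 0, 0], [-1, -0.32, -0.96, 0, 0, 0, 0], [-1, -0.32, -0.96, 0, 0, 0, 0], [-1, -0.32, -0.96, 0, 0, 0, 0], [-1, 0, 0, 0, 0, 0, 0]])

```text
clock: 19.87
eef_pos: [483.0, -364.9, 202.9]
eef_rot: [3.105, 0.458, -0.005]
ft_force: [-0.4, -1.0, -1.1]
grip_width: 27.1
finger_force: 59.6
```

Call:
play_rows(rows=[[-1, 0, 0, 0, 0, 0, 0], [-1, 0, 0, 0, 0, 0, 0], [-1, 0, 0, 0, 0, 0, 0], [-1, 0, 0, 0, 0, 0, 0]])

```text
clock: 20.2
eef_pos: [488.0, -355.6, 203.4]
eef_rot: [-3.105, -0.478, -0.0]
ft_force: [-0.1, -0.2, -1.7]
grip_width: 27.1
finger_force: 59.6
```

```bash
python3 - <<'E'
from h import *
s=st();im,k=snap("wrist","w8");P=s["eef_pos"]
h=cv2.cvtColor(im,cv2.COLOR_RGB2HSV)
m=((h[...,0]>16)&(h[...,0]<32)&(h[...,2]>190)&(h[...,1]>60)).astype(np.uint8)
u0,v0=proj(k,[516,-356,135]).astype(int);print("exp",u0,v0)
m[:v0-60]=0;m[v0+60:]=0;m[:,:u0-60]=0;m[:,u0+60:]=0
n,l,q,c=cv2.connectedComponentsWithStats(m);i=1+q[1:,4].argmax();print(q[i])
for c in cv2.findContours((l==i).astype(np.uint8),cv2.RETR_CCOMP,cv2.CHAIN_APPROX_NONE)[0]:
    if len(c)>30:
        e=cv2.fitEllipse(cv2.convexHull(c));print(len(c),np.round(e[0],1),np.round(e[1],1),np.round(back(k,*e[0],135),1))
for dz in(15,-1,-22):print("tcp",dz,proj(k,P+np.array([0,0,dz])).round(1))
for v in range(270,384,6):
    r=h[v,270:375];x=np.where((r[:,0]>12)&(r[:,0]<32)&(r[:,1]>110))[0];print((v,int(x.min()+270),int(x.max()+270)) if len(x) else v,end=" ")
print(st())if 0 else st()
E
```

```text
20.2 [ 488.  -355.6  203.4] [-3.105 -0.478 -0.   ] F [-0.1 -0.2 -1.7] w 27.1 59.6
exp 339 206
[ 279  159  108   94 5255]
327 [334.8 205. ] [ 90.8 107.1] [ 516.  -353.6  135. ]
38 [325.4 242.9] [ 7.9 17. ] [ 495.4 -355.2  135. ]
153 [338.7 207.4] [41.8 43.7] [ 515.5 -355.9  135. ]
72 [326.1 164.5] [ 6.6 31.4] [ 534.1 -343.2  135. ]
tcp 15 [321.6 339.5]
tcp -1 [321.7 317. ]
tcp -22 [321.8 293.3]
270 276 (282, 306, 334) (288, 301, 339) (294, 296, 347) (300, 290, 353) (306, 286, 355) (312, 285, 360) (318, 284, 361) (324, 283, 362) (330, 282, 362) (336, 283, 362) (342, 283, 362) (348, 283, 362) (354, 283, 361) (360, 285, 361) (366, 284, 362) (372, 281, 362) (378, 283, 363) 20.25 [ 487.9 -355.9  203.4] [-3.105 -0.477 -0.   ] F [ 0.6 -0.3 -1.6] w 27.3 59.6
```

View pics/w8.png

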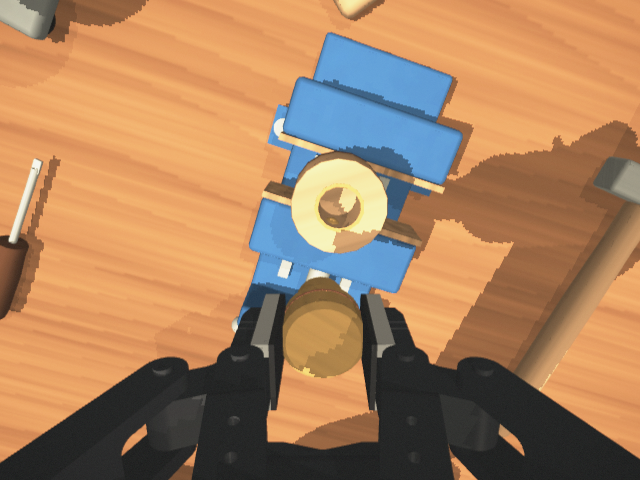

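The wrist view shows the bore at (339,207) in the end face and the held pommel's foot tip at about (320,280). I'll compare the seen pommel silhouette with a modelled one to get the in-hand offset.

```bash
python3 - <<'E'
from h import *
from scipy.optimize import least_squares
im=cv2.imread("pics/w8.png");k=viewer.get_calibration("wrist");P=np.array([488.,-355.9,203.4])
cv2.imwrite("pics/w8c.png",cv2.resize(im[255:400,250:395],None,fx=4,fy=4,interpolation=2))
a=np.linspace(0,2*np.pi,72,endpoint=False)
def ring(o,z,r):return np.array([proj(k,P+[o[0]+r*np.cos(t),o[1]+r*np.sin(t),o[2]+z]) for t in a])
for dx in(-3,0,3):
    o=[dx,0,-22.5]
    print(dx,"foot top v",ring(o,0,8.5)[:,1].min().round(1),ring(o,1.5,10)[:,1].min().round(1),"head under v",ring(o,22,15)[:,1].min().round(1),"head top v range",ring(o,38,15)[:,1].min().round(1),ring(o,38,15)[:,1].max().round(1),"u",ring(o,38,15)[:,0].min().round(1),ring(o,38,15)[:,0].max().round(1))
g=cv2.cvtColor(im,cv2.COLOR_BGR2HSV)
print([(v,g[v,322].tolist()) for v in range(270,384,3)])
E
```

```text
-3 foot top v 280.2 278.3 head under v 287.4 head top v range 307.3 385.3 u 274.9 363.6
0 foot top v 273.8 271.8 head under v 280.1 head top v range 299.3 378.3 u 277.3 366.5
3 foot top v 267.4 265.3 head under v 272.7 head top v range 291.3 371.1 u 279.7 369.5
[(270, [104, 136, 202]), (273, [26, 22, 239]), (276, [22, 50, 219]), (279, [18, 138, 120]), (282, [17, 141, 119]), (285, [17, 143, 123]), (288, [14, 140, 126]), (291, [16, 143, 132]), (294, [17, 138, 126]), (297, [18, 143, 125]), (300, [18, 139, 130]), (303, [17, 146, 164]), (306, [18, 145, 165]), (309, [17, 146, 189]), (312, [17, 147, 199]), (315, [17, 147, 193]), (318, [17, 146, 192]), (321, [17, 150, 199]), (324, [17, 148, 202]), (327, [17, 147, 201]), (330, [17, 147, 200]), (333, [17, 148, 201]), (336, [17, 147, 199]), (339, [17, 146, 195]), (342, [17, 146, 201]), (345, [17, 147, 196]), (348, [17, 147, 201]), (351, [17, 147, 203]), (354, [17, 144, 173]), (357, [17, 144, 173]), (360, [17, 146, 171]), (363, [17, 146, 170]), (366, [17, 146, 171]), (369, [17, 146, 176]), (372, [17, 148, 177]), (375, [17, 146, 170]), (378, [14, 146, 226]), (381, [14, 143, 238])]
```

View pics/w8c.png

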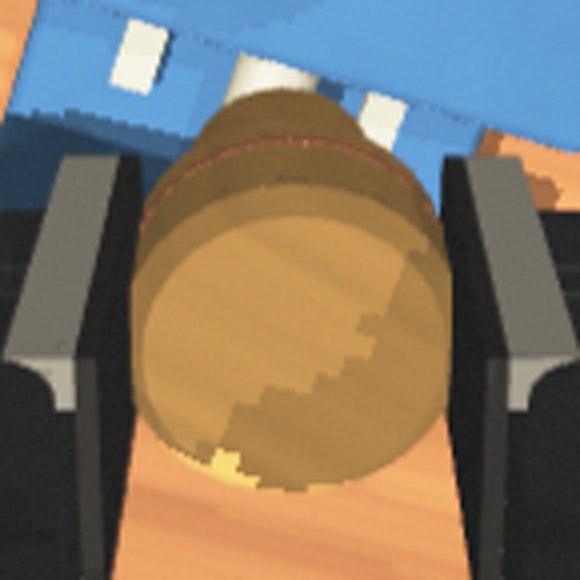

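Call:
play_rows(rows=[[-1, 0.5, 0.03, -0.5, 0, 0, 0], [-1, 0.5, 0.03, -0.5, 0, 0, 0], [-1, 0, 0, -0.3, 0, 0, 0], [-1, 0, 0, 0, 0, 0, 0], [-1, 0, 0, 0, 0, 0, 0]])

```text
clock: 20.67
eef_pos: [516.4, -354.9, 163.9]
eef_rot: [-3.105, -0.475, 0.003]
ft_force: [-0.1, -0.5, -1.5]
grip_width: 27.4
finger_force: 59.6
```

Call:
play_rows(rows=[[-1, 0, 0, 0, 0, 0, 0], [-1, 0, 0, 0, 0, 0, 0], [-1, 0, 0, 0, 0, 0, 0], [-1, 0, 0, 0, 0, 0, 0], [-1, 0, 0, 0, 0, 0, 0]])

```text
clock: 21.08
eef_pos: [517.1, -355.7, 164.9]
eef_rot: [3.105, 0.473, 0.001]
ft_force: [0.2, -1.1, -2.3]
grip_width: 27.5
finger_force: 59.6
```

```bash
python3 - <<'E'
from h import *
st();im,k=snap("wrist");st()
cv2.imwrite("pics/w9.png",cv2.resize(im[200:400,220:430,::-1],None,fx=2.8,fy=2.8,interpolation=2))
E
```

```text
21.08 [ 517.1 -355.7  164.9] [3.105e+00 4.730e-01 1.000e-03] F [ 0.2 -1.1 -2.3] w 27.5 59.6
21.13 [ 517.1 -355.6  164.8] [3.105e+00 4.730e-01 1.000e-03] F [-0.3 -0.3 -2. ] w 27.2 59.6
```

View pics/w9.png

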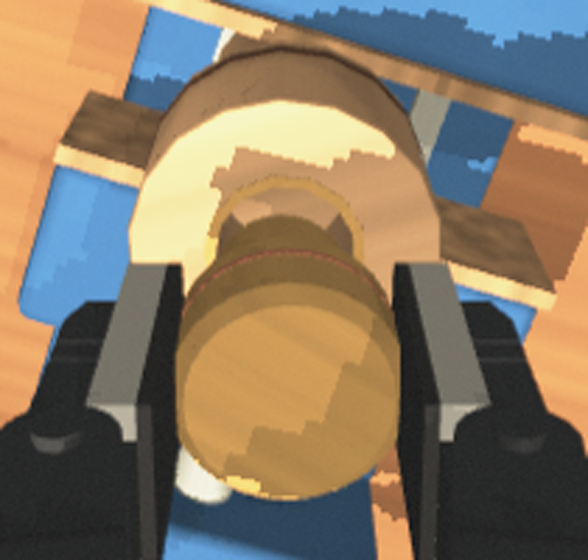

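The crop shows the shank centred sideways over the bush, at about x=287, with the foot about 7 mm above the face. I'll lower it in small steps and watch the force.

Call:
play_rows(rows=[[-1, 0, 0, -0.1, 0, 0, 0], [-1, 0, 0, -0.1, 0, 0, 0], [-1, 0, 0, 0, 0, 0, 0]])

```text
clock: 21.38
eef_pos: [516.7, -355.2, 157.5]
eef_rot: [-3.105, -0.474, 0.002]
ft_force: [-0.4, 0.3, -1.7]
grip_width: 27.3
finger_force: 59.6
```

Call:
play_rows(rows=[[-1, 0, 0, -0.06, 0, 0, 0], [-1, 0, 0, 0, 0, 0, 0]])

```text
clock: 21.55
eef_pos: [517.0, -355.3, 156.1]
eef_rot: [-3.105, -0.474, 0.001]
ft_force: [0.6, -0.2, -1.9]
grip_width: 27.4
finger_force: 59.6
```

Call:
play_rows(rows=[[-1, 0, 0, -0.04, 0, 0, 0], [-1, 0, 0, 0, 0, 0, 0]])

```text
clock: 21.72
eef_pos: [517.1, -355.4, 155.2]
eef_rot: [-3.106, -0.474, 0.0]
ft_force: [0.1, 1.5, -1.5]
grip_width: 27.4
finger_force: 59.6
```

Call:
play_rows(rows=[[-1, 0, 0, -0.04, 0, 0, 0], [-1, 0, 0, 0, 0, 0, 0]])

```text
clock: 21.88
eef_pos: [517.1, -355.4, 154.0]
eef_rot: [-3.106, -0.474, 0.0]
ft_force: [0.2, -0.4, -0.8]
grip_width: 27.2
finger_force: 59.6
```

Call:
play_rows(rows=[[-1, 0, 0, -0.04, 0, 0, 0], [-1, 0, 0, 0, 0, 0, 0]])

```text
clock: 22.05
eef_pos: [517.1, -355.3, 152.8]
eef_rot: [-3.106, -0.474, 0.0]
ft_force: [-0.4, 0.3, -0.8]
grip_width: 27.4
finger_force: 59.6
```

Call:
play_rows(rows=[[-1, 0, 0, -0.04, 0, 0, 0], [-1, 0, 0, 0, 0, 0, 0]])

```text
clock: 22.22
eef_pos: [517.1, -355.4, 151.6]
eef_rot: [-3.106, -0.474, 0.0]
ft_force: [-0.2, -0.6, -1.6]
grip_width: 27.5
finger_force: 59.6
```

Call:
play_rows(rows=[[-1, 0, 0, -0.04, 0, 0, 0], [-1, 0, 0, 0, 0, 0, 0]])

```text
clock: 22.38
eef_pos: [517.1, -355.4, 150.4]
eef_rot: [-3.106, -0.474, 0.0]
ft_force: [-0.4, 0.0, -1.6]
grip_width: 27.2
finger_force: 59.6
```

It is in the bore with no side force. I'll continue towards the clips.

Call:
play_rows(rows=[[-1, 0, 0, -0.05, 0, 0, 0], [-1, 0, 0, 0, 0, 0, 0]])

```text
clock: 22.55
eef_pos: [517.3, -355.5, 149.0]
eef_rot: [3.105, 0.474, 0.0]
ft_force: [0.5, -0.7, -1.0]
grip_width: 27.0
finger_force: 59.6
```

Call:
play_rows(rows=[[-1, 0, 0, -0.05, 0, 0, 0], [-1, 0, 0, 0, 0, 0, 0]])

```text
clock: 22.72
eef_pos: [517.6, -355.5, 147.7]
eef_rot: [3.105, 0.474, 0.001]
ft_force: [1.2, 0.4, -1.2]
grip_width: 27.5
finger_force: 59.6
```

Call:
play_rows(rows=[[-1, 0, 0, -0.04, 0, 0, 0], [-1, 0, 0, 0, 0, 0, 0]])

```text
clock: 22.88
eef_pos: [517.5, -355.6, 146.8]
eef_rot: [3.105, 0.474, 0.001]
ft_force: [1.1, -0.2, 0.8]
grip_width: 27.4
finger_force: 59.9
```

Call:
play_rows(rows=[[-1, 0.02, 0, -0.04, 0, 0, 0], [-1, 0, 0, 0, 0, 0, 0]])

```text
clock: 23.05
eef_pos: [518.0, -355.5, 145.6]
eef_rot: [3.105, 0.474, 0.001]
ft_force: [-0.1, 0.1, 1.8]
grip_width: 27.0
finger_force: 60.0
```

Call:
play_rows(rows=[[-1, 0, 0, -0.04, 0, 0, 0], [-1, 0, 0, 0, 0, 0, 0]])

```text
clock: 23.22
eef_pos: [517.8, -355.5, 144.1]
eef_rot: [3.105, 0.474, 0.0]
ft_force: [-0.2, -1.0, 1.7]
grip_width: 27.1
finger_force: 60.0
```

Call:
play_rows(rows=[[-1, 0, 0, -0.04, 0, 0, 0], [-1, 0, 0, -0.04, 0, 0, 0], [-1, 0, 0, 0, 0, 0, 0]])

```text
clock: 23.47
eef_pos: [517.5, -355.3, 141.0]
eef_rot: [-3.105, -0.474, 0.001]
ft_force: [-0.1, -0.4, -1.1]
grip_width: 27.2
finger_force: 59.7
```

Call:
play_rows(rows=[[-1, 0, 0, -0.04, 0, 0, 0], [-1, 0, 0, -0.04, 0, 0, 0], [-1, 0, 0, 0, 0, 0, 0]])

```text
clock: 23.72
eef_pos: [517.5, -355.1, 138.6]
eef_rot: [-3.105, -0.474, 0.001]
ft_force: [1.2, -0.5, -0.1]
grip_width: 27.5
finger_force: 59.7
```

Call:
play_rows(rows=[[-1, 0, 0, -0.04, 0, 0, 0], [-1, 0, 0, 0, 0, 0, 0]])

```text
clock: 23.88
eef_pos: [517.5, -355.1, 137.5]
eef_rot: [-3.105, -0.474, 0.001]
ft_force: [-0.2, 0.9, 0.1]
grip_width: 27.1
finger_force: 59.7
```

Call:
play_rows(rows=[[-1, 0, 0, -0.03, 0, 0, 0], [-1, 0, 0, 0, 0, 0, 0]])

```text
clock: 24.05
eef_pos: [517.6, -355.2, 136.8]
eef_rot: [-3.105, -0.474, 0.001]
ft_force: [0.9, 1.9, -0.6]
grip_width: 27.4
finger_force: 59.8
```

Call:
play_rows(rows=[[-1, 0, 0, -0.03, 0, 0, 0], [-1, 0, 0, 0, 0, 0, 0]])

```text
clock: 24.22
eef_pos: [517.8, -355.2, 136.6]
eef_rot: [-3.106, -0.474, 0.0]
ft_force: [-1.5, 2.1, 5.4]
grip_width: 27.5
finger_force: 60.2
```

Call:
play_rows(rows=[[-1, 0, 0, -0.02, 0, 0, 0], [-1, 0, 0, 0, 0, 0, 0]])

```text
clock: 24.38
eef_pos: [517.8, -355.2, 136.6]
eef_rot: [3.106, 0.474, -0.0]
ft_force: [-3.5, 2.7, 8.9]
grip_width: 27.3
finger_force: 60.6
```

Call:
play_rows(rows=[[-1, -0.01, 0.01, -0.02, 0, 0, 0], [-1, 0, 0, 0, 0, 0, 0]])

```text
clock: 24.55
eef_pos: [517.8, -355.2, 136.5]
eef_rot: [3.105, 0.474, 0.001]
ft_force: [-3.9, 2.2, 11.3]
grip_width: 27.2
finger_force: 60.9
```

```bash
python3 - <<'E'
from h import *
for i in range(3):
    snap("wrist");st()
E
```

```text
24.6 [ 517.8 -355.2  136.5] [3.105e+00 4.730e-01 1.000e-03] F [-2.5  3.1 11.3] w 27.4 60.9
24.65 [ 517.8 -355.3  136.5] [3.105e+00 4.730e-01 1.000e-03] F [-3.1  4.  10.6] w 27.4 60.9
24.7 [ 517.8 -355.2  136.5] [3.105e+00 4.730e-01 1.000e-03] F [-2.5  4.1 11.9] w 27.6 60.9
```

It is seated firmly at TCP 136.5, about 114 mm at the foot, and not moving under roughly 12 N. I'll relax and release, then probe the head top with shut fingers. If it is home, the head top is at 151 mm.

Call:
play_rows(rows=[[-1, 0, 0, 0.04, 0, 0, 0], [-1, 0, 0, 0, 0, 0, 0], [-0.2, 0, 0, 0, 0, 0, 0], [0, 0, 0, 0, 0, 0, 0], [0.2, 0, 0, 0, 0, 0, 0]])

```text
clock: 25.12
eef_pos: [517.2, -355.3, 135.8]
eef_rot: [-3.106, -0.473, 0.001]
ft_force: [0.3, 0.0, 0.0]
grip_width: 51.2
finger_force: 0.0
```

Call:
play_rows(rows=[[0.2, 0, 0, 0, 0, 0, 0], [0.2, 0, 0, 0.3, 0, 0, 0], [0.2, 0, 0, 0.7, 0, 0, 0], [0.2, 0, 0, 1, 0, 0, 0], [-1, 0, 0, 0, 0, 0, 0]])

```text
clock: 25.53
eef_pos: [520.5, -356.7, 202.5]
eef_rot: [3.1, 0.473, 0.011]
ft_force: [2.1, -0.1, 0.9]
grip_width: 40.3
finger_force: 0.0
```

Call:
play_rows(rows=[[-1, 0, 0, 0, 0, 0, 0], [-1, 0, 0, 0, 0, 0, 0], [-1, 0, 0, 0, 0, 0, 0], [-1, 0, 0, 0, 0, 0, 0], [-1, 0, 0, 0, 0, 0, 0]])

```text
clock: 25.95
eef_pos: [517.0, -354.9, 195.3]
eef_rot: [-3.105, -0.474, 0.002]
ft_force: [-0.5, 0.8, 0.3]
grip_width: -0.1
finger_force: 0.0
```

```bash
python3 - <<'E'
from h import *
st()
for c in("wrist","scene"):
    im,k=snap(c,"x"+c);print([(np.round(d["xyz"]),round(d["conf"],2)) for d in nets.tip_of(c,"pommel_1")])
E
```

```text
25.95 [ 517.  -354.9  195.3] [-3.105e+00 -4.740e-01  2.000e-03] F [-0.5  0.8  0.3] w -0.1 0.0
[(array([ 514., -359.,  112.]), 0.6)]
[(array([672., 378.,   5.]), 0.64), (array([ 510., -358.,  114.]), 0.51), (array([775., 185.,  -2.]), 0.5), (array([ 595., -104.,   91.]), 0.47)]
```

Call:
play_rows(rows=[[-1, 0, 0, -0.8, 0, 0, 0], [-1, 0, 0, -0.4, 0, 0, 0], [-1, 0, 0, -0.15, 0, 0, 0], [-1, 0, 0, 0, 0, 0, 0], [-1, 0, 0, 0, 0, 0, 0]])

```text
clock: 26.57
eef_pos: [517.5, -355.0, 155.7]
eef_rot: [-3.105, -0.474, 0.0]
ft_force: [0.2, -0.0, 0.4]
grip_width: 0.1
finger_force: 0.0
```

Call:
play_rows(rows=[[-1, 0, 0, -0.04, 0, 0, 0], [-1, 0, 0, 0, 0, 0, 0]])

```text
clock: 26.73
eef_pos: [518.0, -355.3, 155.2]
eef_rot: [3.105, 0.474, 0.002]
ft_force: [-0.5, 0.5, 0.3]
grip_width: -0.5
finger_force: 0.0
```

Call:
play_rows(rows=[[-1, 0, 0, -0.03, 0, 0, 0], [-1, 0, 0, 0, 0, 0, 0]])

```text
clock: 26.9
eef_pos: [517.6, -355.2, 154.0]
eef_rot: [3.105, 0.474, 0.001]
ft_force: [-0.3, 0.4, 0.3]
grip_width: -0.4
finger_force: 0.0
```

Call:
play_rows(rows=[[-1, 0, 0, -0.04, 0, 0, 0], [-1, 0, 0, 0, 0, 0, 0]])

```text
clock: 27.07
eef_pos: [517.4, -355.1, 152.4]
eef_rot: [3.106, 0.474, -0.0]
ft_force: [-0.8, -1.0, -0.1]
grip_width: -0.5
finger_force: 0.0
```

Call:
play_rows(rows=[[-1, 0, 0, -0.03, 0, 0, 0], [-1, 0, 0, 0, 0, 0, 0]])

```text
clock: 27.23
eef_pos: [517.4, -355.2, 151.6]
eef_rot: [3.106, 0.474, -0.0]
ft_force: [-2.2, -0.3, 2.2]
grip_width: 0.0
finger_force: 0.6
```

Call:
play_rows(rows=[[-1, 0, 0, -0.02, 0, 0, 0], [-1, 0, 0, 0, 0, 0, 0]])

```text
clock: 27.4
eef_pos: [517.3, -355.3, 151.2]
eef_rot: [3.106, 0.473, -0.001]
ft_force: [-1.8, -0.2, 4.5]
grip_width: -0.2
finger_force: 2.0
```

Call:
play_rows(rows=[[-1, 0, 0, -0.02, 0, 0, 0], [-1, 0, 0, 0, 0, 0, 0]])

```text
clock: 27.57
eef_pos: [517.3, -355.3, 151.1]
eef_rot: [3.105, 0.473, -0.0]
ft_force: [-3.4, 0.8, 7.1]
grip_width: -0.0
finger_force: 4.0
```

Call:
play_rows(rows=[[-1, 0, 0, -0.02, 0, 0, 0], [-1, 0, 0, 0, 0, 0, 0]])

```text
clock: 27.73
eef_pos: [517.4, -355.3, 151.1]
eef_rot: [3.105, 0.473, -0.0]
ft_force: [-4.4, 2.7, 12.1]
grip_width: -0.5
finger_force: 5.8
```

The head top stays at 151.1 mm under 12 N, so the pommel is home. I'll retreat and check everything.

Call:
play_rows(rows=[[-1, 0, 0, 0.1, 0, 0, 0], [-1, 0, 0, 0.7, 0, 0, 0], [-1, 0, 0, 1, 0, 0, 0], [-1, -0.5, 0, 1, 0, 0, 0], [-1, -0.8, 0, 0.5, 0, 0, 0]])

```text
clock: 28.15
eef_pos: [481.7, -354.6, 251.9]
eef_rot: [3.103, 0.478, 0.008]
ft_force: [0.5, -1.5, 1.5]
grip_width: -0.1
finger_force: 0.0
```

Call:
play_rows(rows=[[-1, 0, 0, 0, 0, 0, 0], [-1, 0, 0, 0, 0, 0, 0], [-1, 0, 0, 0, 0, 0, 0], [-1, 0, 0, 0, 0, 0, 0]])

```text
clock: 28.48
eef_pos: [478.8, -354.4, 247.4]
eef_rot: [-3.104, -0.475, 0.001]
ft_force: [-0.5, -0.9, -1.3]
grip_width: -0.1
finger_force: 0.0
```

```bash
python3 - <<'E'
from h import *
st()
for c in("wrist","scene","top"):
    im,k=snap(c);print(c,[(n,np.round(d["xyz"]),round(d["conf"],2)) for n in("pommel_1","right_pan_top","left_pan_top") for d in nets.tip_of(c,n)])
    if c=="scene":cv2.imwrite("pics/f.png",cv2.resize(im[150:390,170:490,::-1],None,fx=2.4,fy=2.4))
E
```

```text
28.48 [ 478.8 -354.4  247.4] [-3.104e+00 -4.750e-01  1.000e-03] F [-0.5 -0.9 -1.3] w -0.1 0.0
wrist [('pommel_1', array([ 516., -355.,  113.]), 0.82), ('left_pan_top', array([ 515., -370.,  130.]), 0.6)]
scene [('pommel_1', array([ 508., -357.,  112.]), 0.72), ('pommel_1', array([ 595., -102.,   91.]), 0.49), ('pommel_1', array([673., 376.,   5.]), 0.43), ('right_pan_top', array([ 598., -104.,   94.]), 0.58), ('left_pan_top', array([654., 133., 114.]), 0.96)]
top [('pommel_1', array([ 513., -353.,  113.]), 0.59), ('pommel_1', array([ 595., -104.,   93.]), 0.56), ('pommel_1', array([672., 373.,   3.]), 0.55), ('right_pan_top', array([ 599., -104.,   96.]), 0.64), ('left_pan_top', array([651., 133., 113.]), 0.87)]
```

```bash
python3 -c "
from station import env
print(env.hand_in())"
```

```text
the job is handed in; nothing more can be done
None
```

The job is handed in, with no verdict returned: the heavier (left-pan) pommel is fully home in the brush handle (head top 151 mm, about 14 N at most while pushing), the lighter one stands on the right pan, and the third is still in the tray.

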